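# Put three mixed-up turned bushes back into their own test nests

## Robot

A 7-joint arm with a two-finger parallel gripper is mounted at the origin on a cart in front of the work surface, level with it; the furniture and walls round the work are solid. World frame = base frame: x ahead of the robot, y to its left, z up, the work surface at z = 0. Lengths are in m, angles in rad, forces in N, time in s.
With the tool pointing down it reaches from about 0.35 to 0.9 m from the base axis. Payload 7.2 kg.
Tool frame: the origin (TCP) lies on the centre line of the jaws, within the pads' length; the fingertips stand ahead of it and the grasp point (between the pads) lies 6 mm ahead of it (env.nose_length is the z of the fingertips in the tool frame, in m); z points along the fingers, y is the line along which they close (so a half turn about z gives the same grasp; the last joint's range is limited). The gripper opens to 88 mm and grips with 3 to 60 N. Pads are 20 mm wide; open, the fingers measure 115 mm over their backs; the gripper's body (75 mm by 178 mm) begins 61 mm behind the grasp point.
Start: joints at [1.148, 0.411, -0.013, 1.596, 0.006, 1.134, -0.082], TCP at [0.217, -0.586, 0.248] pointing down, gripper open.
Joint ranges: [-2.95, 2.95], [-0.29, 1.99], [-1.47, 1.44], [0.14, 2.54], [-1.03, 4.17], [0.13, 1.85], [-2.86, 2.86]. Speed limits (rad/s): [2.39, 2.39, 3.01, 3.01, 3.14, 3.14, 3.14].

## Interface

Orientations are given as a unit quaternion [w, x, y, z].
In Python, from cell import env gives the robot as it stands.
- The arm moves only by the tool step_arm, never from a script. Its argument "plan" is a list of rows, each a list of 4 numbers: the shift along the tool's x, y, z in mm, then the turn about the tool's z in rad. A call has exactly 8 rows; each row shifts and turns the commanded pose from where the row before left it, along the tool's axes as they then stand; what a row does not reach is not made up. A row lasts 1/12 s, in which the tool goes at most 41.7 mm and 7.16 degrees, less where a joint would pass 70% of its speed; a pose out of reach is approached as far as the arm can. A call is refused whole if a number of a shift passes 41.7 or a number of a turn 0.125, either way. A call with a gripper value outside its range is refused whole. "grip" is the opening, from 0 (shut) to 1 (fully open), set as the call begins (left out, the last holds). The fingers move at their own pace and stop on an object; "grip_force" is the grip in N (left out, the last holds). Time passes only in rows, so rows that do not move let the fingers close, or fill a call up. It gives the time, the measured TCP pose, the force and the opening at its end, in the units of the state.
- env.state(): the state, without advancing time (a new reading comes with each control period).
- env.camera(name): name is "side" or "top" or "wrist"; returns (picture, depth): 420x560x3 uint8, red, green, blue; 420x560 float32, m along the optical axis (not along the pixel's ray), 0 where there is no reading.
- env.camera_info(name): a dict with "K" (3x3 intrinsics, pixels), "distortion" ([k1, k2, p1, p2, k3] as OpenCV has them; the pictures are not rectified), "eye" and "attitude" of the camera in the world; the wrist camera has in their place "mount" (4x4, takes a point from camera to tool coordinates, whose origin is the TCP and whose axes are the flange's). Camera axes: x right, y up, looking along -z (the intrinsics and any distortion apply to the point x, -y, -z); pixel columns grow to the right and rows downward; lengths in m; the calibration is good to about 2 mm. A picture is of the moment at which its call begins: read the wrist's pose just before it. camera_info takes no time and is no camera call.
- env.close_job(): hands the job in, once; it reports no verdict.
Trained networks look in the newest picture that a camera, given by its name, has taken for a name from the list of things; names that differ only in an ending like _2 or _b are one class to them, and where a whole thing is asked for, a point or a joint stands for the part that bears it (a point fixed in the world has none). Each returns a list of dicts, best first, with "score" (0 to 1); they miss things now and then, are a little off and sometimes report something else, mostly with a low value. They report only what shows in the picture. A call takes as long as a camera call. They do not tell look-alikes from the thing itself.
- env.spot_in(name, camera): "position" ([x, y, z] in m, in the coordinates of the camera as it stood for that picture, good to about 4 mm: the middle of the surface that is visible of it).
- env.outline_of(name, camera): "mask" (420x560 bool, what is visible of it).
The state is a dict: "time_s": time; "q": joint angles; "qd": joint speeds; "joint_efforts": joint torques, N m; "eef_pos": TCP position; "tool_rot": TCP orientation; "contact_force": force on the tool from outside, world axes, zero at the start; "ft_torque": the same for the moment, N m; "grip_width": opening from 0.0 (shut) to 1.0 (fully open).
Only numpy, scipy, OpenCV 4.12 (cv2) and the standard library are available. Lean on these libraries where they do the work, as an engineer would, in place of code of your own. Each camera call takes 0.05 s, during which the arm holds its last target. There are 200 camera calls.

## Task

The three turned bushes on the carrier stand in one another's nests, so their tops do not come level for the test head. Rearrange them, with the empty cork pad as a place to set one down meanwhile, so that the tall slim bush stands in the oval nest, the brass one in the round nest and the short thick one in the square nest, each upright with its flange fully down on the nest's rim. Leave the loose screw, pin and spanner where they lie.

Things in the scene. Friction and masses are not known exactly. Their poses are not given: they have to be found in the camera images.
- tall_bush: Tall slim dull-grey turned bush, upright, 70 mm high, 0.19 kg: spigot 34 mm across below; flange 53 mm across, 32 to 39 mm above the origin; slim collar 25 mm across above it up to 70 mm (grip this, any direction). Seated in a nest, its origin lies 33 mm below the rim. Belongs in the oval nest. Origin: centre of its underside, z up.
- brass_bush: Brass-coloured bush with a bell-shaped shoulder, upright, 52 mm high, 0.11 kg: spigot 32 mm across below; flange 51 mm across, 18 to 25 mm above the origin; collar 29 mm across up to 52 mm (grip this, any direction, tips 28 mm or more above the origin). Seated in a nest, its origin lies 19 mm below the rim. Belongs in the round nest. Origin: centre of its underside, z up.
- short_bush: Short thick silver-white turned bush, upright, 54 mm high, 0.16 kg: spigot 33 mm across below; flange 52 mm across, 26 to 33 mm above the origin; thick collar 32 mm across above it up to 54 mm (grip this, any direction). Seated in a nest, its origin lies 27 mm below the rim. Belongs in the square nest. Origin: centre of its underside, z up.
- nest_oval: Lowest nest, 41.3 mm high: black block, in plan a pointed oval, 92 mm (along its x) by 66 mm, a screw at either end. For the tall bush; the brass one stands in it at the start. Fixed to the carrier. Blind bore 38 mm wide, 34 mm deep, with a 4 mm 45-degree lead-in (mouth 46 mm); every bush's spigot enters it with 2 mm to spare all round. Origin: centre of the underside, z up.
- nest_round: Middle nest, 45.8 mm high: black block, round in plan, 72 mm across, three small screws. For the brass bush; the short one stands in it at the start. Fixed to the carrier. Blind bore 38 mm wide, 34 mm deep, with a 4 mm 45-degree lead-in (mouth 46 mm); every bush's spigot enters it with 2 mm to spare all round. Origin: centre of the underside, z up.
- nest_square: Highest nest, 51.6 mm high: black block, 68 x 68 mm, a screw in each corner. For the short bush; the tall one stands in it at the start. Its y runs along the row of nests to within 0.06 rad. Fixed to the carrier. Blind bore 38 mm wide, 34 mm deep, with a 4 mm 45-degree lead-in (mouth 46 mm); every bush's spigot enters it with 2 mm to spare all round. Origin: centre of the underside, z up.
- pad: Flat cork set-down pad, 80 x 80 x 5 mm, empty, fixed; a bush stands on it on its spigot. Pad and nests stand in one row on the carrier plate, in any order, about 98 mm apart, across the robot's front. A crate 0.13 m high stands close behind the row: fingers that close along the row have most room. Origin: centre of its underside, z up.
- cap_screw: Loose black socket screw, 43 mm long, 12 mm thick, lying on the carrier plate in the gap between two stations. To be left alone. Origin: centre of its underside.
- dowel_pin: Loose hexagonal steel pin, 40 mm long, 12 mm thick, lying on the carrier plate in the gap between two stations. To be left alone. Origin: centre of its underside.
- open_spanner: Loose open-ended spanner, 166 mm long, 5 mm thick, lying on the bench along the front of the carrier. To be left alone. Origin: centre of its underside.
There are look-alikes about, which are no part of the job. Leave any green look-alike of the short_bush alone.

How it is judged:
By the outcome, as a careful person would: the job done as asked, in the order asked, and still so for the second after the job is handed in, with the robot touching nothing.
It also fails if it takes over 96 s, if anything falls off the work surface, if the arm or the gripper's body presses on something with over 40 N, if the wrist force passes 120 N, or if a joint passes its speed limit or range.

## Working session

There is one attempt and no reset: what is moved stays moved. The work goes in short steps, Python scripts to look and compute and a tool call to move; the robot and the scene stay as the last step left them, time stands still between calls to the robot, and variables do not carry over. Pictures are saved under pics/ and viewed, on a budget of 14 in all, crops included, one or two more only if the job needs it, and the job is handed in when it is done.

Besides the shell and the picture viewer there is one more tool, called as name([rows], argument=value, ...), one row to a line, values as JSON. step_arm: Moves the arm, as the interface text tells. Its arguments: {"type":"object","properties":{"plan":{"type":"array"},"grip":{"type":"number"},"grip_force":{"type":"number"}},"required":["plan"]}

```bash
ls; mkdir -p pics
cat > h.py <<'E'
import numpy as np, cv2
from cell import env
from scipy.spatial.transform import Rotation as R
def rot(q): return R.from_quat([q[1],q[2],q[3],q[0]]).as_matrix()
def pose(cam):
    i=env.camera_info(cam)
    if 'mount' in i:
        s=env.state(); T=np.eye(4); T[:3,:3]=rot(s['tool_rot']); T[:3,3]=s['eef_pos']; return T@np.array(i['mount'])
    T=np.eye(4); a=np.array(i['attitude']); T[:3,:3]=a if a.shape==(3,3) else rot(a); T[:3,3]=i['eye']; return T
def shoot(cam):
    T=pose(cam); p,d=env.camera(cam); return T,p,d
def cloud(cam,T,d,m=None):
    i=env.camera_info(cam); m=(d>0) if m is None else (m&(d>0))
    v,u=np.nonzero(m); z=d[v,u].astype(float)
    xy=cv2.undistortPoints(np.c_[u,v].astype(float)[:,None],np.array(i['K'],float),np.array(i['distortion'],float))[:,0]
    P=np.c_[xy[:,0]*z,-xy[:,1]*z,-z]
    return P@T[:3,:3].T+T[:3,3],u,v
def proj(cam,T,X):
    i=env.camera_info(cam); P=(np.atleast_2d(X)-T[:3,3])@T[:3,:3]; P=P*[1,-1,-1]
    return cv2.projectPoints(P,np.zeros(3),np.zeros(3),np.array(i['K'],float),np.array(i['distortion'],float))[0][:,0]
def save(n,p): cv2.imwrite('pics/'+n+'.png',p[...,::-1])
E
python3 - <<'E'
from h import *
print(env.state(), env.nose_length)
for c in ('top','side'): 
    print(env.camera_info(c))
print(env.camera_info('wrist'))
T,p,d=shoot('top'); save('top0',p)
for n in ['tall_bush','brass_bush','short_bush','nest_oval','nest_round','nest_square','pad','cap_screw','dowel_pin','open_spanner']:
    for r in env.spot_in(n,'top')[:3]:
        X=T[:3,:3]@np.array(r['position'])+T[:3,3]; print(n,round(r['score'],2),X.round(3),proj('top',T,X)[0].round())
T,p,d=shoot('side'); save('side0',p)
E
```

```text
pics
{'time_s': 0.0, 'q': array([ 1.14780009,  0.41190523, -0.01274824,  1.59701078,  0.00561219,
        1.13431787, -0.0822086 ]), 'qd': array([ 0.00013603, -0.00071414, -0.00161894,  0.00019204, -0.00286534,
        0.00170983, -0.00074248]), 'joint_efforts': array([ 7.18480874e-05, -5.87950659e+01,  6.41127136e-01, -2.91070122e+01,
       -5.39699604e-02,  1.83106901e-02,  1.29374498e-04]), 'eef_pos': array([ 0.21694492, -0.5856503 ,  0.24681916]), 'tool_rot': array([-7.78517031e-04,  9.84301074e-01,  1.76495755e-01, -1.95667880e-04]), 'contact_force': array([-0.12404528,  0.78461824, -0.16818818]), 'ft_torque': array([-0.00771672, -0.01066261,  0.05497693]), 'grip_width': 1.0029977341531136} 0.025
{'K': array([[516.91292435,   0.        , 284.56286499],
       [  0.        , 516.91292435, 213.98190363],
       [  0.        ,   0.        ,   1.        ]]), 'distortion': array([-0.09011153,  0.        ,  0.        ,  0.        ,  0.        ]), 'eye': array([0.18723545, 0.07929777, 1.37126064]), 'attitude': array([-0.69447381, -0.05815721,  0.06275177,  0.7144131 ])}
{'K': array([[
[... 841 characters left out ...]
e-01,
        -1.36989722e-01],
       [ 0.00000000e+00,  0.00000000e+00,  0.00000000e+00,
         1.00000000e+00]])}
tall_bush 0.77 [ 0.431 -0.289  0.078] [423. 203.]
brass_bush 0.59 [ 0.429 -0.193  0.062] [385. 205.]
short_bush 0.69 [0.44  0.448 0.034] [141. 210.]
short_bush 0.55 [ 0.426 -0.001  0.064] [311. 208.]
nest_oval 0.83 [ 0.424 -0.192  0.053] [384. 208.]
nest_round 0.93 [0.414 0.004 0.062] [309. 213.]
nest_square 0.72 [ 0.426 -0.273  0.065] [416. 205.]
pad 0.78 [ 0.43  -0.097  0.018] [346. 209.]
pad 0.69 [0.414 0.007 0.065] [308. 213.]
pad 0.15 [ 0.431 -0.195  0.063] [386. 204.]
dowel_pin 0.43 [ 0.44  -0.245  0.022] [401. 204.]
open_spanner 0.65 [ 0.349 -0.238  0.007] [399. 238.]
```

View pics/top0.png

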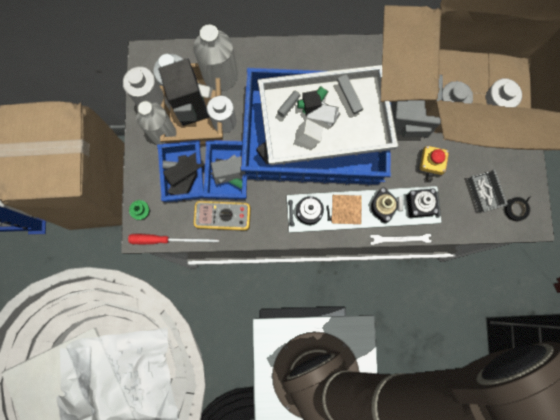

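View pics/side0.png

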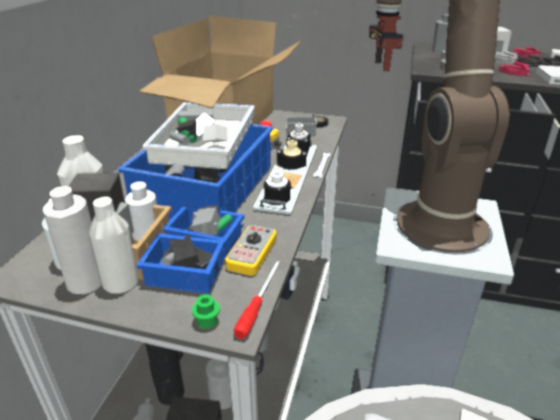

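The top view shows the row from left to right: round nest with the silver short bush (309,210), pad (346,208), oval nest with brass (385,205), and square nest with tall (422,203). There are two short_bush candidates, one at (141,210) and one at (311,208). The first is the green look-alike, so the one in the round nest is meant. Next I move the wrist camera over the row.

step_arm([
  [0, 0, 0, 0.118],
  [0, 0, 0, 0.118],
  [0, 0, 0, 0.118],
  [15, -34, -3, 0],
  [15, -34, -3, 0],
  [15, -34, -3, 0],
  [15, -34, -3, 0],
  [15, -34, -3, 0],
])

```text
time_s: 1.27
eef_pos: [0.2924, -0.4144, 0.2629]
tool_rot: [0.0, 1.0, 0.0, 0.0]
contact_force: [0.8, 0.1, -0.6]
grip_width: 1.004
```

step_arm([
  [15, -34, -3, 0],
  [15, -34, -3, 0],
  [15, -34, -3, 0],
  [15, -34, -3, 0],
  [15, -34, -3, 0],
  [15, -34, -3, 0],
  [15, -34, -3, 0],
  [8, -20, 0, 0],
])

```text
time_s: 1.93
eef_pos: [0.4063, -0.1542, 0.2847]
tool_rot: [-0.0, 1.0, 0.002, 0.001]
contact_force: [0.5, 0.1, -0.7]
grip_width: 1.0
```

step_arm([
  [0, 0, 0, 0],
  [0, 0, 0, 0],
  [0, 0, 0, 0],
  [0, 0, 0, 0],
  [0, 0, 0, 0],
  [0, 0, 0, 0],
  [0, 0, 0, 0],
  [0, 0, 0, 0],
], grip=0.65)

```text
time_s: 2.6
eef_pos: [0.4046, -0.1583, 0.2836]
tool_rot: [-0.0, 1.0, 0.0, -0.0]
contact_force: [0.6, 0.6, 0.7]
grip_width: 0.656
```

Run:
```python
from h import *
s=env.state(); print(s['time_s'],s['eef_pos'],s['tool_rot'],s['contact_force'],s['grip_width'])
T,p,d=shoot('wrist'); save('w0',p); np.savez('w0',T=T,p=p,d=d)
for n in ['tall_bush','brass_bush','short_bush','nest_oval','nest_round','nest_square','pad','cap_screw','dowel_pin']:
    for r in env.outline_of(n,'wrist')[:2]:
        P,u,v=cloud('wrist',T,d,r['mask'])
        if len(P)<20: continue
        print(n,round(r['score'],2),'px',u.mean().round(),v.mean().round(),'med',np.median(P,0).round(4),'bbox mid',((P.max(0)+P.min(0))/2).round(4),'zmax',np.percentile(P[:,2],98).round(4))
```

```text
2.6 [ 0.40463674 -0.15828548  0.28360993] [-2.64914521e-06  9.99999999e-01  2.94799585e-05 -3.95024957e-05] [0.62261201 0.63806712 0.72891797] 0.6556994404354977
brass_bush 0.92 px 320.0 158.0 med [ 0.4357 -0.1932  0.0652] bbox mid [ 0.4335 -0.1946  0.055 ] zmax 0.0885
short_bush 0.71 px 123.0 166.0 med [ 0.4283 -0.0034  0.0675] bbox mid [0.4266 0.0042 0.0707] zmax 0.0872
short_bush 0.17 px 138.0 162.0 med [ 0.4317 -0.0174  0.0591] bbox mid [0.424  0.0098 0.0498] zmax 0.0615
nest_oval 0.81 px 318.0 153.0 med [ 0.4388 -0.1935  0.0551] bbox mid [ 0.435  -0.1942  0.0363] zmax 0.0568
nest_round 0.87 px 139.0 163.0 med [ 0.4302 -0.0184  0.0591] bbox mid [0.4258 0.0029 0.0402] zmax 0.0611
nest_square 0.8 px 407.0 153.0 med [ 0.4427 -0.2713  0.0652] bbox mid [ 0.4325 -0.3086  0.0381] zmax 0.0681
nest_square 0.65 px 318.0 153.0 med [ 0.438  -0.1941  0.0551] bbox mid [ 0.436  -0.1983  0.0501] zmax 0.0596
pad 0.69 px 229.0 156.0 med [ 0.4327 -0.097   0.0189] bbox mid [ 0.4312 -0.0972  0.0169] zmax 0.0206
cap_screw 0.52 px 185.0 169.0 med [ 0.4176 -0.048   0.0224] bbox mid [ 0.4203 -0.0476  0.0203] zmax 0.0267
dowel_pin 0.63 px 360.0 148.0 med [ 0.441  -0.2407  0.0253] bbox mid [ 0.4402 -0.2428  0.0201] zmax 0.0273
```

View pics/w0.png

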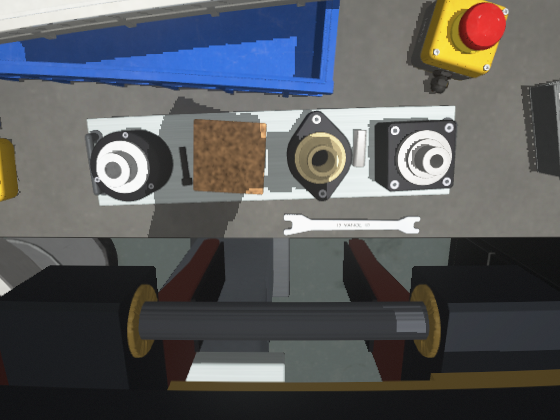

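The wrist view shows, left to right: short in round (120,168), cap screw (185,168), pad (229,156), brass in oval (320,158), pin (360,148) and tall in square (430,157). I fit the centres next.

```bash
cat >> h.py <<'E'
def center(P,xy,z,r,tol=.003):
    "min enclosing circle of the cloud points of height z within r of xy"
    m=(abs(P[:,2]-z)<tol)&(np.hypot(*(P[:,:2]-xy).T)<r); Q=P[m]
    (c,ra)=cv2.minEnclosingCircle((Q[:,:2]*1000).astype(np.float32))
    return (np.array(c)/1000).round(4),round(ra,1),len(Q),np.median(Q[:,2]).round(4)
E
python3 - <<'E'
from h import *
f=np.load('w0.npz'); P,u,v=cloud('wrist',f['T'],f['d'])
for n,xy,zt,zf,zr in [('tall/sq',(.431,-.288),.102,.071,.0653),('brass/ov',(.43,-.194),.088,.061,.055),('short/rd',(.425,.002),.0865,.0655,.0592)]:
    print(n,'top',center(P,xy,zt,.025,.004),'flange',center(P,xy,zf,.034,.0025))
    m=(abs(P[:,2]-zr)<.002)&(np.hypot(*(P[:,:2]-xy).T)<.055); Q=P[m][:,:2]
    print('  rim minAreaRect',cv2.minAreaRect((Q*1000).astype(np.float32)),center(P,xy,zr,.055,.002))
m=(abs(P[:,2]-.0185)<.0025)&(np.hypot(*(P[:,:2]-(.431,-.097)).T)<.06);print('pad',cv2.minAreaRect((P[m][:,:2]*1000).astype(np.float32)))
for z in (.1,.115,.13,.145):
    m=(abs(P[:,2]-z)<.007)&(P[:,0]>.45)&(P[:,1]>-.3); print(z,m.sum(),np.percentile(P[m][:,0],1) if m.any() else '')
E
```

```text
tall/sq top (array([ 0.4363, -0.2935]), 12.8, 536, np.float64(0.1022)) flange (array([ 0.4361, -0.2938]), 26.9, 195, np.float64(0.073))
  rim minAreaRect ((437.0119323730469, -293.46893310546875), (68.92508697509766, 69.45986938476562), 3.3585121631622314) (array([ 0.4364, -0.2926]), 45.8, 2206, np.float64(0.0656))
brass/ov top (array([ 0.4343, -0.1943]), 14.4, 381, np.float64(0.0876)) flange (array([ 0.4345, -0.1945]), 25.4, 696, np.float64(0.061))
  rim minAreaRect ((435.16357421875, -194.3615264892578), (73.47463989257812, 66.21172332763672), 46.829307556152344) (array([ 0.435 , -0.1936]), 45.3, 1902, np.float64(0.0553))
short/rd top (array([0.4263, 0.0024]), 16.5, 722, np.float64(0.086)) flange (array([0.4268, 0.0026]), 26.6, 1076, np.float64(0.0662))
  rim minAreaRect ((425.7356872558594, 2.5763893127441406), (71.54753875732422, 71.77865600585938), 26.164051055908203) (array([0.4259, 0.0031]), 36.6, 1688, np.float64(0.0596))
pad ((431.7933654785156, -96.35291290283203), (115.7481460571289, 83.46432495117188), 89.77378845214844)
0.1 0 
0.115 140 0.4913503030821076
0.13 6164 0.49302713577305785
0.145 1120 0.5301488927901612
```

step_arm([
  [8, 34, 0, 0],
  [8, 34, 0, 0],
  [8, 34, 0, 0],
  [8, 34, 0, 0],
  [0, 0, 40, 0],
  [0, 0, 40, 0],
  [0, 0, 30, 0],
  [0, 0, 0, 0],
])

```text
time_s: 3.77
eef_pos: [0.4337, -0.2923, 0.168]
tool_rot: [-0.003, 1.0, 0.0, -0.004]
contact_force: [-0.9, -0.6, -0.6]
grip_width: 0.649
```

step_arm([
  [0, 0, 18, 0],
  [0, 0, 18, 0],
  [0, 0, 18, 0],
  [0, 0, 13, 0],
  [0, 0, 4, 0],
  [0, 0, 0, 0],
  [0, 0, 0, 0],
  [0, 0, 0, 0],
])

```text
time_s: 4.43
eef_pos: [0.4377, -0.2944, 0.1041]
tool_rot: [0.001, 1.0, 0.0, 0.001]
contact_force: [0.0, -0.9, 0.0]
grip_width: 0.651
```

step_arm([
  [0, 0, 0, 0],
  [0, 0, 0, 0],
  [0, 0, 0, 0],
  [0, 0, 0, 0],
  [0, 0, 0, 0],
  [0, 0, 0, 0],
  [0, 0, 0, 0],
  [0, 0, 0, 0],
], grip=0.1, grip_force=25)

```text
time_s: 5.1
eef_pos: [0.4369, -0.294, 0.1028]
tool_rot: [0.0, 1.0, 0.0, 0.0]
contact_force: [-0.5, 0.7, 0.4]
grip_width: 0.279
```

step_arm([
  [0, 0, -8, 0],
  [0, 0, -15, 0],
  [0, 0, -20, 0],
  [0, 0, -20, 0],
  [0, 0, -12, 0],
  [0, 0, 0, 0],
  [0, -15, 0, 0],
  [0, -25, 0, 0],
])

```text
time_s: 5.77
eef_pos: [0.4361, -0.2557, 0.1772]
tool_rot: [0.0, 1.0, -0.002, -0.0]
contact_force: [0.6, 0.3, -2.6]
grip_width: 0.28
```

step_arm([
  [-2, -25, 0, 0],
  [-2, -25, 0, 0],
  [-1, -25, 0, 0],
  [0, -25, 0, 0],
  [0, -25, 0, 0],
  [0, -20, 0, 0],
  [0, -12, 0, 0],
  [0, 0, 0, 0],
])

```text
time_s: 6.43
eef_pos: [0.4312, -0.0941, 0.1771]
tool_rot: [-0.001, 1.0, 0.002, -0.001]
contact_force: [-0.3, 0.2, -3.1]
grip_width: 0.281
```

step_arm([
  [0, 0, 15, 0],
  [0, 0, 20, 0],
  [0, 0, 20, 0],
  [0, 0, 14, 0],
  [0, 0, 8, 0],
  [0, 0, 3, 0],
  [0, 0, 0, 0],
  [0, 0, 0, 0],
])

```text
time_s: 7.1
eef_pos: [0.432, -0.0972, 0.098]
tool_rot: [0.0, 1.0, 0.0, 0.0]
contact_force: [-0.6, 0.2, -1.8]
grip_width: 0.286
```

step_arm([
  [0, 0, 3, 0],
  [0, 0, 2, 0],
  [0, 0, 2, 0],
  [0, 0, 1, 0],
  [0, 0, 0, 0],
  [0, 0, 0, 0],
  [0, 0, 0, 0],
  [0, 0, 0, 0],
])

```text
time_s: 7.77
eef_pos: [0.4318, -0.0969, 0.0897]
tool_rot: [0.0, 1.0, 0.0, 0.0]
contact_force: [-0.9, -0.1, -2.3]
grip_width: 0.278
```

step_arm([
  [0, 0, 1, 0],
  [0, 0, 0.7, 0],
  [0, 0, 0, 0],
  [0, 0, 0, 0],
  [0, 0, 0, 0],
  [0, 0, 0, 0],
  [0, 0, 0, 0],
  [0, 0, 0, 0],
])

```text
time_s: 8.43
eef_pos: [0.4323, -0.0971, 0.0893]
tool_rot: [0.0, 1.0, 0.0, 0.001]
contact_force: [-4.3, 0.1, 15.9]
grip_width: 0.284
```

step_arm([
  [0, 0, 0, 0],
  [0, 0, 0, 0],
  [0, 0, 0, 0],
  [0, 0, 0, 0],
  [0, 0, -15, 0],
  [0, 0, -20, 0],
  [0, 0, -20, 0],
  [0, 0, -5, 0],
], grip=0.65)

```text
time_s: 9.1
eef_pos: [0.433, -0.097, 0.1501]
tool_rot: [0.0, 1.0, 0.0, 0.002]
contact_force: [1.3, -0.2, -0.1]
grip_width: 0.65
```

step_arm([
  [0, -25, 0, 0],
  [-2, -30, 0, 0],
  [-2, -30, 0, 0],
  [-1.5, -14.5, 0, 0],
  [0, 0, 0, 0],
  [0, 0, 15, 0],
  [0, 0, 15, 0],
  [0, 0, 0, 0],
])

```text
time_s: 9.77
eef_pos: [0.4246, 0.0017, 0.1156]
tool_rot: [0.0, 1.0, 0.0, -0.002]
contact_force: [-0.1, -0.2, -0.3]
grip_width: 0.65
```

Run:
```python
from h import *
s=env.state(); print(s['time_s'],s['eef_pos'])
T,p,d=shoot('wrist'); save('w1',p); P,u,v=cloud('wrist',T,d)
print(center(P,(.426,.0027),.086,.025,.004)); print('tall',center(P,(.4315,-.0967),.0885,.025,.005))
```

```text
9.7667 [0.42462618 0.0017471  0.1156244 ]
(array([0.4267, 0.0031]), 16.3, 2523, np.float64(0.0861))
tall (array([ 0.4313, -0.0969]), 13.2, 1747, np.float64(0.0887))
```

View pics/w1.png

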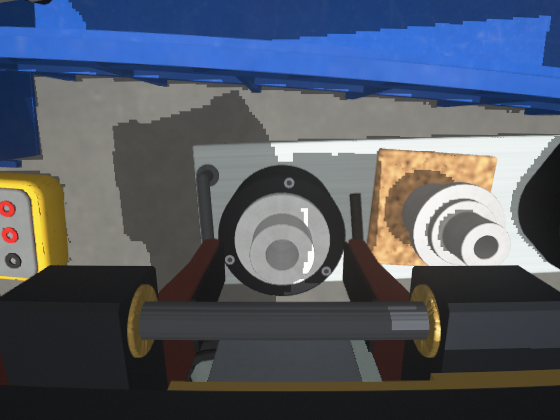

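The tall bush stands upright on the pad at (460,235). The silver short bush is between the fingers at (283,240). I descend on it.

step_arm([
  [0, 0, 10, 0],
  [0, 0, 8, 0],
  [0, 0, 4, 0],
  [0, 0, 0, 0],
  [0, 0, 0, 0],
  [0, 0, 0, 0],
  [0, 0, 0, 0],
  [0, 0, 0, 0],
])

```text
time_s: 10.48
eef_pos: [0.4264, 0.0026, 0.0963]
tool_rot: [0.0, 1.0, 0.0, 0.0]
contact_force: [0.4, -1.5, 0.9]
grip_width: 0.65
```

step_arm([
  [0, 0, 2, 0],
  [0, 0, 1.5, 0],
  [0, 0, 0, 0],
  [0, 0, 0, 0],
  [0, 0, 0, 0],
  [0, 0, 0, 0],
  [0, 0, 0, 0],
  [0, 0, 0, 0],
])

```text
time_s: 11.15
eef_pos: [0.4262, 0.0026, 0.0925]
tool_rot: [0.0, 1.0, 0.0, 0.0]
contact_force: [0.0, -0.6, -0.3]
grip_width: 0.65
```

step_arm([
  [0, 0, 0, 0],
  [0, 0, 0, 0],
  [0, 0, 0, 0],
  [0, 0, 0, 0],
  [0, 0, 0, 0],
  [0, 0, 0, 0],
  [0, 0, 0, 0],
  [0, 0, 0, 0],
], grip=0.2, grip_force=25)

```text
time_s: 11.82
eef_pos: [0.4262, 0.0026, 0.0925]
tool_rot: [0.0, 1.0, 0.0, 0.0]
contact_force: [0.1, 0.9, 0.3]
grip_width: 0.358
```

step_arm([
  [0, 0, -8, 0],
  [0, 0, -15, 0],
  [0, 0, -20, 0],
  [0, 0, -20, 0],
  [0, 0, -15, 0],
  [0, 0, -6, 0],
  [0, 10, 0, 0],
  [1, 22, 0, 0],
])

```text
time_s: 12.48
eef_pos: [0.4273, -0.0276, 0.177]
tool_rot: [-0.0, 1.0, 0.002, 0.001]
contact_force: [-0.2, -0.1, -2.6]
grip_width: 0.358
```

step_arm([
  [1, 30, 0, 0],
  [1, 30, 0, 0],
  [1, 30, 0, 0],
  [1, 30, 0, 0],
  [1, 30, 0, 0],
  [1, 30, 0, 0],
  [1, 30, 0, 0],
  [1, 25, 0, 0],
])

```text
time_s: 13.15
eef_pos: [0.4346, -0.2665, 0.176]
tool_rot: [0.0, 1.0, -0.0, -0.0]
contact_force: [1.3, 0.2, -1.4]
grip_width: 0.36
```

step_arm([
  [1, 20, 0, 0],
  [0.4, 9.2, 0, 0],
  [0, 0, 0, 0],
  [0, 0, 0, 0],
  [0, 0, 10, 0],
  [0, 0, 10, 0],
  [0, 0, 5, 0],
  [0, 0, 0, 0],
])

```text
time_s: 13.82
eef_pos: [0.436, -0.2922, 0.1496]
tool_rot: [-0.001, 1.0, 0.001, -0.001]
contact_force: [0.5, 0.8, -1.6]
grip_width: 0.357
```

Run:
```python
from h import *
s=env.state(); print(s['time_s'],s['eef_pos'],s['contact_force'])
T,p,d=shoot('wrist'); save('w2',p); P,u,v=cloud('wrist',T,d)
z=s['eef_pos'][2]-.006
print('collar top in hand',center(P,s['eef_pos'][:2],z,.022,.004))
print('rim',center(P,(.4366,-.2935),.0656,.05,.002))
m=(abs(P[:,2]-.0656)<.002)&(np.hypot(*(P[:,:2]-(.4366,-.2935)).T)<.055);print(cv2.minAreaRect((P[m][:,:2]*1000).astype(np.float32)))
```

```text
13.8167 [ 0.43597127 -0.29217668  0.14961143] [ 0.49087904  0.81264321 -1.59279324]
collar top in hand (array([ 0.4389, -0.2922]), 20.5, 3205, np.float64(0.1433))
rim (array([ 0.4439, -0.2936]), 41.7, 4062, np.float64(0.0654))
((445.4989318847656, -293.2403259277344), (52.185218811035156, 68.14521026611328), 3.3121633529663086)
```

View pics/w2.png

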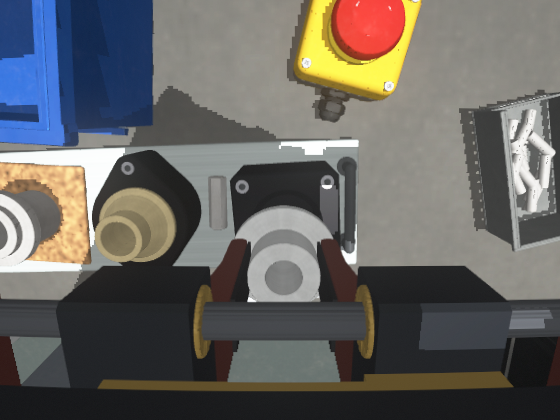

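The short bush is held upright over the square nest at (283,265). I lower it.

step_arm([
  [0, 0.5, 10, 0],
  [0, 0, 10, 0],
  [0, 0, 8, 0],
  [0, 0, 8, 0],
  [0, 0, 6, 0],
  [0, 0, 4, 0],
  [0, 0, 0, 0],
  [0, 0, 0, 0],
])

```text
time_s: 14.53
eef_pos: [0.4368, -0.2941, 0.1053]
tool_rot: [-0.0, 1.0, 0.0, -0.0]
contact_force: [-0.7, -0.3, -2.3]
grip_width: 0.36
```

Free of contact, about 6.5 mm to go.

step_arm([
  [0, 0, 2, 0],
  [0, 0, 2, 0],
  [0, 0, 1, 0],
  [0, 0, 0.5, 0],
  [0, 0, 0.5, 0],
  [0, 0, 0, 0],
  [0, 0, 0, 0],
  [0, 0, 0, 0],
])

```text
time_s: 15.2
eef_pos: [0.4368, -0.2941, 0.0995]
tool_rot: [0.0, 1.0, 0.0, 0.0]
contact_force: [0.0, -0.1, -1.7]
grip_width: 0.36
```

step_arm([
  [0, 0, 0.7, 0],
  [0, 0, 0.7, 0],
  [0, 0, 0.4, 0],
  [0, 0, 0, 0],
  [0, 0, 0, 0],
  [0, 0, 0, 0],
  [0, 0, 0, 0],
  [0, 0, 0, 0],
])

```text
time_s: 15.87
eef_pos: [0.4369, -0.2942, 0.0981]
tool_rot: [0.0, 1.0, 0.0, 0.0]
contact_force: [-2.2, 0.9, 5.7]
grip_width: 0.357
```

step_arm([
  [0, 0, 0, 0],
  [0, 0, 0, 0],
  [0, 0, 0, 0],
  [0, 0, 0, 0],
  [0, 0, -15, 0],
  [0, 0, -18, 0],
  [0, 0, -18, 0],
  [0, 0, 0, 0],
], grip=0.65)

```text
time_s: 16.53
eef_pos: [0.4383, -0.295, 0.1516]
tool_rot: [0.001, 1.0, 0.0, 0.002]
contact_force: [-0.4, 0.2, 0.1]
grip_width: 0.647
```

step_arm([
  [0, -25, 0, 0],
  [-1, -30, 0, 0],
  [-1, -30, 0, 0],
  [0, -15, 0, 0],
  [0, 0, 0, 0],
  [0, 0, 15, 0],
  [0, 0, 10, 0],
  [0, 0, 0, 0],
])

```text
time_s: 17.2
eef_pos: [0.4333, -0.1944, 0.1215]
tool_rot: [-0.001, 1.0, 0.0, -0.002]
contact_force: [-0.7, 0.1, -0.3]
grip_width: 0.654
```

Run:
```python
from h import *
s=env.state(); print(s['time_s'],s['eef_pos'],s['contact_force'])
T,p,d=shoot('wrist'); save('w3',p); P,u,v=cloud('wrist',T,d)
print('brass top',center(P,(.4345,-.1943),.088,.022,.004))
print('short top (want z .0926)',center(P,(.4366,-.2935),.0926,.022,.004))
m=np.hypot(*(P[:,:2]-(.4366,-.2935)).T)<.0245
m&=np.hypot(*(P[:,:2]-(.4366,-.2935)).T)>.0185; print('flange z (want .0716)',np.percentile(P[m][:,2],[10,50,90]))
```

```text
17.2 [ 0.43332142 -0.19441211  0.12147984] [-0.65210364  0.08493461 -0.29125563]
brass top (array([ 0.4348, -0.194 ]), 15.0, 1330, np.float64(0.0874))
short top (want z .0926) (array([ 0.4379, -0.2939]), 16.7, 1967, np.float64(0.092))
flange z (want .0716) [0.07143263 0.07220189 0.07296493]
```

View pics/w3.png

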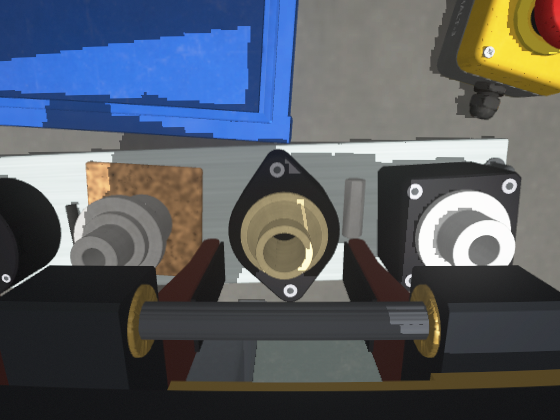

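The short bush is seated flush in the square nest at (470,240), and the brass bush is between the fingers at (285,245). I descend on the brass.

step_arm([
  [0, 0, 12, 0],
  [0, 0, 10, 0],
  [0, 0, 6, 0],
  [0, 0, 0, 0],
  [0, 0, 0, 0],
  [0, 0, 0, 0],
  [0, 0, 0, 0],
  [0, 0, 0, 0],
])

```text
time_s: 17.92
eef_pos: [0.435, -0.1942, 0.0961]
tool_rot: [0.0, 1.0, 0.0, 0.0]
contact_force: [0.2, 0.4, 0.8]
grip_width: 0.646
```

step_arm([
  [0, 0, 0, 0],
  [0, 0, 0, 0],
  [0, 0, 0, 0],
  [0, 0, 0, 0],
  [0, 0, 0, 0],
  [0, 0, 0, 0],
  [0, 0, 0, 0],
  [0, 0, 0, 0],
], grip=0.2, grip_force=25)

```text
time_s: 18.58
eef_pos: [0.4347, -0.1941, 0.0957]
tool_rot: [0.0, 1.0, 0.0, 0.0]
contact_force: [-1.5, 0.2, 0.5]
grip_width: 0.325
```

step_arm([
  [0, 0, -8, 0],
  [0, 0, -15, 0],
  [0, 0, -20, 0],
  [0, 0, -20, 0],
  [0, 0, -12, 0],
  [0, 0, -5, 0],
  [0, -10, 0, 0],
  [-1, -20, 0, 0],
])

```text
time_s: 19.25
eef_pos: [0.4334, -0.1652, 0.1755]
tool_rot: [0.0, 1.0, -0.001, 0.0]
contact_force: [0.8, 0.8, -0.6]
grip_width: 0.327
```

step_arm([
  [-1, -27, 0, 0],
  [-1.3, -30, 0, 0],
  [-1.3, -30, 0, 0],
  [-1.3, -30, 0, 0],
  [-1.3, -25, 0, 0],
  [-1, -18, 0, 0],
  [-0.4, -7, 0, 0],
  [0, 0, 0, 0],
])

```text
time_s: 19.92
eef_pos: [0.4252, 0.0047, 0.175]
tool_rot: [-0.0, 1.0, 0.002, -0.001]
contact_force: [0.5, -0.6, -1.6]
grip_width: 0.326
```

step_arm([
  [0, 0, 8, 0],
  [0, 0, 12, 0],
  [0, 0, 10, 0],
  [0, 0, 5, 0],
  [0, 0, 0, 0],
  [0, 0, 0, 0],
  [0, 0, 0, 0],
  [0, 0, 0, 0],
])

```text
time_s: 20.58
eef_pos: [0.4263, 0.0028, 0.141]
tool_rot: [0.0, 1.0, 0.0, 0.0]
contact_force: [-0.4, -0.4, -0.4]
grip_width: 0.318
```

Run:
```python
from h import *
s=env.state(); print(s['time_s'],s['eef_pos'],s['contact_force'])
T,p,d=shoot('wrist'); save('w4',p)
```

```text
20.5833 [0.42627484 0.00277449 0.14101481] [-0.40501793 -0.43510477 -0.40968967]
```

View pics/w4.png

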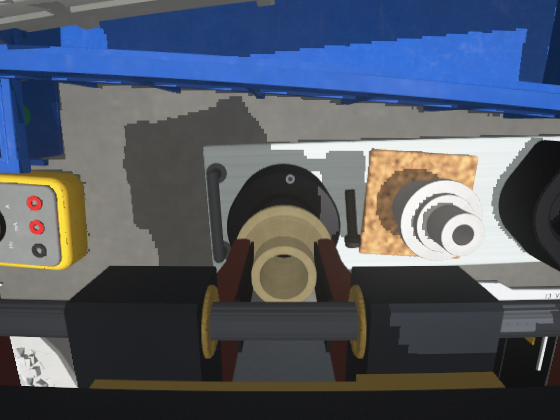

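The brass bush is held upright over the round nest at (283,260). I lower it 41 mm.

step_arm([
  [0, 0, 8, 0],
  [0, 0, 8, 0],
  [0, 0, 8, 0],
  [0, 0, 6, 0],
  [0, 0, 4, 0],
  [0, 0, 2, 0],
  [0, 0, 0, 0],
  [0, 0, 0, 0],
])

```text
time_s: 21.3
eef_pos: [0.426, 0.003, 0.1045]
tool_rot: [-0.0, 1.0, 0.0, -0.0]
contact_force: [-0.4, 0.0, -0.8]
grip_width: 0.324
```

step_arm([
  [0, 0, 1.5, 0],
  [0, 0, 1, 0],
  [0, 0, 1, 0],
  [0, 0, 0.5, 0],
  [0, 0, 0, 0],
  [0, 0, 0, 0],
  [0, 0, 0, 0],
  [0, 0, 0, 0],
])

```text
time_s: 21.97
eef_pos: [0.426, 0.0029, 0.1007]
tool_rot: [0.0, 1.0, 0.0, 0.0]
contact_force: [-0.9, 0.3, -0.8]
grip_width: 0.323
```

step_arm([
  [0, 0, 0.7, 0],
  [0, 0, 0.6, 0],
  [0, 0, 0.4, 0],
  [0, 0, 0, 0],
  [0, 0, 0, 0],
  [0, 0, 0, 0],
  [0, 0, 0, 0],
  [0, 0, 0, 0],
])

```text
time_s: 22.63
eef_pos: [0.4261, 0.0029, 0.0999]
tool_rot: [0.0, 1.0, 0.0, 0.0]
contact_force: [-5.3, -0.6, 15.8]
grip_width: 0.324
```

step_arm([
  [0, 0, 0, 0],
  [0, 0, 0, 0],
  [0, 0, 0, 0],
  [0, 0, 0, 0],
  [0, 0, -15, 0],
  [0, 0, -18, 0],
  [0, 0, -17, 0],
  [0, 0, 0, 0],
], grip=0.65)

```text
time_s: 23.3
eef_pos: [0.4275, 0.0031, 0.1513]
tool_rot: [-0.0, 1.0, 0.0, 0.002]
contact_force: [0.2, 0.2, 0.4]
grip_width: 0.65
```

step_arm([
  [1, 25, 0, 0],
  [2, 30, 0, 0],
  [2, 30, 0, 0],
  [0.5, 15, 0, 0],
  [0, 0, 0, 0],
  [0, 0, 10, 0],
  [0, 0, 10, 0],
  [0, 0, 0, 0],
])

```text
time_s: 23.97
eef_pos: [0.4301, -0.0957, 0.1265]
tool_rot: [-0.001, 1.0, 0.001, -0.002]
contact_force: [-1.3, 0.6, -0.6]
grip_width: 0.649
```

Run:
```python
from h import *
s=env.state(); print(s['time_s'],s['eef_pos'],s['contact_force'])
T,p,d=shoot('wrist'); save('w5',p); P,u,v=cloud('wrist',T,d)
print('tall',center(P,(.4313,-.0969),.0887,.022,.004))
print('brass top (want z .0926)',center(P,(.4262,.0029),.0926,.022,.004))
m=abs(np.hypot(*(P[:,:2]-(.4262,.0029)).T)-.0225)<.002; print('flange z (want .0656)',np.percentile(P[m][:,2],[10,50,90]))
```

```text
23.9667 [ 0.43011625 -0.09567659  0.12654577] [-1.30382126  0.63483582 -0.57100878]
tall (array([ 0.4314, -0.0971]), 12.8, 1485, np.float64(0.0888))
brass top (want z .0926) (array([0.4261, 0.0031]), 15.1, 823, np.float64(0.0918))
flange z (want .0656) [0.063973   0.06531699 0.06688611]
```

View pics/w5.png

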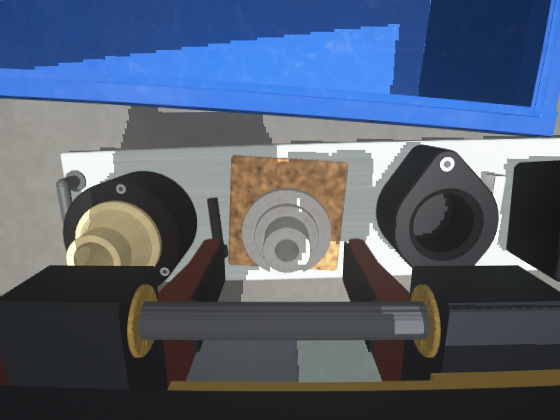

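The brass bush is seated in the round nest at (110,240). The tall bush on the pad at (287,235) is between the fingers, and the oval nest at (440,220) is empty.

step_arm([
  [0, 0, 12, 0],
  [0, 0, 12, 0],
  [0, 0, 8, 0],
  [0, 0, 4, 0],
  [0, 0, 2, 0],
  [0, 0, 0, 0],
  [0, 0, 0, 0],
  [0, 0, 0, 0],
])

```text
time_s: 24.68
eef_pos: [0.4319, -0.0971, 0.0914]
tool_rot: [0.0, 1.0, 0.0, 0.0]
contact_force: [0.1, 0.3, 0.0]
grip_width: 0.65
```

step_arm([
  [0, 0, 0, 0],
  [0, 0, 0, 0],
  [0, 0, 0, 0],
  [0, 0, 0, 0],
  [0, 0, 0, 0],
  [0, 0, 0, 0],
  [0, 0, 0, 0],
  [0, 0, 0, 0],
], grip=0.1, grip_force=25)

```text
time_s: 25.35
eef_pos: [0.4316, -0.0972, 0.091]
tool_rot: [0.0, 1.0, 0.0, 0.0]
contact_force: [-0.0, 0.3, 1.1]
grip_width: 0.279
```

step_arm([
  [0, 0, -8, 0],
  [0, 0, -15, 0],
  [0, 0, -20, 0],
  [0, 0, -20, 0],
  [0, 0, -10, 0],
  [0, 0, -5, 0],
  [0, 0, 0, 0],
  [0, 0, 0, 0],
])

```text
time_s: 26.02
eef_pos: [0.4312, -0.0971, 0.1685]
tool_rot: [0.0, 1.0, 0.0, -0.0]
contact_force: [-0.4, 0.0, -2.1]
grip_width: 0.281
```

step_arm([
  [0.5, 15, 0, 0],
  [1, 25, 0, 0],
  [1, 27, 0, 0],
  [0.7, 20, 0, 0],
  [0.3, 10, 0, 0],
  [0, 0, 0, 0],
  [0, 0, 0, 0],
  [0, 0, 0, 0],
])

```text
time_s: 26.68
eef_pos: [0.4349, -0.1925, 0.1684]
tool_rot: [-0.001, 1.0, 0.001, -0.0]
contact_force: [-0.4, -0.3, -2.3]
grip_width: 0.28
```

step_arm([
  [0, 0, 8, 0],
  [0, 0, 10, 0],
  [0, 0, 10, 0],
  [0, 0, 5, 0],
  [0, 0, 0, 0],
  [0, 0, 0, 0],
  [0, 0, 0, 0],
  [0, 0, 0, 0],
])

```text
time_s: 27.35
eef_pos: [0.4354, -0.1942, 0.1363]
tool_rot: [0.0, 1.0, 0.0, 0.0]
contact_force: [0.1, 0.3, -3.0]
grip_width: 0.28
```

Aligned with the oval nest centre (.4350, -.1942). About 41.5 mm to go.

step_arm([
  [0, 0, 8, 0],
  [0, 0, 8, 0],
  [0, 0, 8, 0],
  [0, 0, 6, 0],
  [0, 0, 4, 0],
  [0, 0, 2, 0],
  [0, 0, 0, 0],
  [0, 0, 0, 0],
])

```text
time_s: 28.02
eef_pos: [0.4351, -0.1941, 0.0999]
tool_rot: [-0.0, 1.0, 0.0, -0.0]
contact_force: [0.0, 0.7, -2.3]
grip_width: 0.277
```

step_arm([
  [0, 0, 1.5, 0],
  [0, 0, 1, 0],
  [0, 0, 1, 0],
  [0, 0, 0.5, 0],
  [0, 0, 0, 0],
  [0, 0, 0, 0],
  [0, 0, 0, 0],
  [0, 0, 0, 0],
])

```text
time_s: 28.68
eef_pos: [0.4351, -0.1941, 0.096]
tool_rot: [0.0, 1.0, 0.0, 0.0]
contact_force: [-0.4, 1.2, -2.5]
grip_width: 0.277
```

step_arm([
  [0, 0, 0.7, 0],
  [0, 0, 0.7, 0],
  [0, 0, 0.4, 0],
  [0, 0, 0, 0],
  [0, 0, 0, 0],
  [0, 0, 0, 0],
  [0, 0, 0, 0],
  [0, 0, 0, 0],
])

```text
time_s: 29.35
eef_pos: [0.4351, -0.1941, 0.0941]
tool_rot: [0.0, 1.0, 0.0, -0.0]
contact_force: [0.6, 0.3, -2.2]
grip_width: 0.277
```

step_arm([
  [0, 0, 0.5, 0],
  [0, 0, 0.5, 0],
  [0, 0, 0, 0],
  [0, 0, 0, 0],
  [0, 0, 0, 0],
  [0, 0, 0, 0],
  [0, 0, 0, 0],
  [0, 0, 0, 0],
])

```text
time_s: 30.02
eef_pos: [0.4352, -0.1942, 0.0939]
tool_rot: [0.0, 1.0, 0.0, 0.0]
contact_force: [-2.5, 1.5, 8.3]
grip_width: 0.274
```

Contact. I release, then back up for an overview.

step_arm([
  [0, 0, 0, 0],
  [0, 0, 0, 0],
  [0, 0, 0, 0],
  [0, 0, 0, 0],
  [0, 0, -15, 0],
  [0, 0, -20, 0],
  [0, 0, -25, 0],
  [0, 0, -25, 0],
], grip=0.65)

```text
time_s: 30.68
eef_pos: [0.4347, -0.1939, 0.1787]
tool_rot: [-0.0, 1.0, 0.0, -0.001]
contact_force: [0.2, -0.6, 0.6]
grip_width: 0.648
```

step_arm([
  [-7, -10, -25, 0],
  [-7, -10, -25, 0],
  [-7, -10, -25, 0],
  [-7, -10, -25, 0],
  [0, 0, -10, 0],
  [0, 0, 0, 0],
  [0, 0, 0, 0],
  [0, 0, 0, 0],
])

```text
time_s: 31.35
eef_pos: [0.4067, -0.1546, 0.2867]
tool_rot: [-0.0, 1.0, 0.0, -0.001]
contact_force: [0.1, 0.2, -0.5]
grip_width: 0.647
```

Run:
```python
from h import *
s=env.state(); print(s['time_s'],s['eef_pos'],s['contact_force'])
T,p,d=shoot('wrist'); save('w6',p); P,u,v=cloud('wrist',T,d)
for n,xy,zt,zf,zr in [('short/sq',(.4366,-.2935),.0926,.0716,.0656),('tall/ov',(.435,-.1942),.0923,.0613,.0553),('brass/rd',(.4262,.0029),.0926,.0656,.0596)]:
    print(n,'top',zt,center(P,xy,zt,.022,.004),'flange',zf,center(P,xy,zf,.0275,.003))
```

```text
31.35 [ 0.40671599 -0.154555    0.28666316] [ 0.11247208  0.24876879 -0.52268948]
short/sq top 0.0926 (array([ 0.4375, -0.2934]), 16.4, 761, np.float64(0.092)) flange 0.0716 (array([ 0.4369, -0.2936]), 26.7, 1170, np.float64(0.0722))
tall/ov top 0.0923 (array([ 0.4345, -0.194 ]), 12.6, 450, np.float64(0.092)) flange 0.0613 (array([ 0.4346, -0.1939]), 26.4, 717, np.float64(0.0636))
brass/rd top 0.0926 (array([0.4256, 0.0028]), 15.2, 421, np.float64(0.0918)) flange 0.0656 (array([0.4258, 0.0029]), 25.9, 699, np.float64(0.0655))
```

View pics/w6.png

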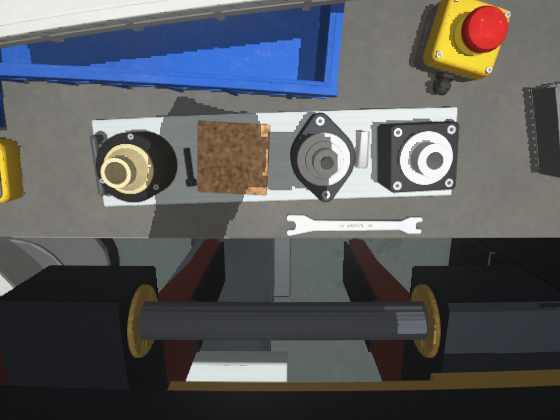

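All three tops are level at z ≈ 0.092. The screw, pin and spanner are where they were. I hand in.

```bash
python3 -c "
from h import *
print(env.close_job())"
```

```text
the job is handed in; nothing more can be done
None
```

The rearrangement is done and handed in at about 31 s of the 96 s allowed. I set the tall bush on the pad, then moved short to the square nest, brass to the round nest and tall from the pad to the oval nest.

**Last checks, from the wrist camera:**
- **Tops:** all three tops are level, at 92.0 mm (short), 92.0 mm (tall) and 91.8 mm (brass). Each is within 1 mm of its fully seated height.
- **Centring:** each bush sits within about 1 mm of its nest's centre.
- **Flanges:** short and brass read within 0.6 mm of the seated height. The tall bush's flange read about 2 mm high. I take this to be stray points from its collar, because its top is at the seated height and its flange also read about 0.5 mm high in the square nest at the start.
- **Forces:** the highest force in any reading was about 16 N, when setting a bush down.
- **Other objects:** the screw, pin and spanner look unmoved in the last picture. The arm never went near the green look-alike.

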